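# Present a penetrometer plunger for inspection over the white dish

## Robot

A 7-joint arm with a two-finger parallel gripper is mounted at the origin on the work surface. World frame = base frame: x ahead of the robot, y to its left, z up, the work surface at z = 0. Lengths are in m, angles in rad, forces in N, time in s.
With the tool pointing down it reaches from about 0.375 to 0.925 m from the base axis. Payload 3.1 kg.
Tool frame: the origin (TCP) lies between the finger pads; the fingertips stand 19 mm ahead of it and the grasp point (between the pads) is the TCP; z points along the fingers, y is the direction in which the jaws open and shut (so a half turn about z gives the same grasp; the last joint's range is limited). The gripper opens to 85 mm and grips with 20 to 120 N. Pads are 22 mm wide; open, the fingers measure 114 mm over their backs; the gripper's body (76 mm by 85 mm) begins 54 mm behind the grasp point. The pads swing forward as they close: fully open they stand 13 mm farther back than shut.
Start: joints at [1.201, 0.383, 0.044, 1.598, -0.018, 1.161, -0.05], TCP at [0.175, -0.626, 0.25] pointing down, gripper open.
Joint ranges: [-2.61, 2.61], [-0.41, 2.15], [-1.48, 1.57], [0, 2.5], [-1.57, 4.71], [0.05, 1.97], [-2.85, 2.85]. Speed limits (rad/s): [2.79, 2.79, 3.14, 3.14, 3.14, 3.14, 3.14].

## Interface

Orientations are given as a unit quaternion [x, y, z, w].
In Python, from bench import move_ptp, movel, move_j, move_gripper, pause, inverse_kinematics, read_camera, camera_params, MotionError, sign_off, look_for, tip_of, read_time_s, read_qpos, read_joint_vel, read_effort, read_eef_pos, read_tcp_rot, read_ft_force, read_ft_torque, read_finger_gap gives the robot as it stands. Calls block until the motion is done:
- move_ptp(position, orientation): joint-space move of the TCP to a pose.
- movel(position, orientation=None, speed=0.15): straight line of the TCP; orientation=None keeps the orientation; speed is the mean speed in m/s.
- move_j(angles): joint-space move.
- move_gripper(opening, effort=None): finger opening in m; effort is the grip in N (None keeps the last); returns when the fingers have stopped.
- pause(seconds).
- inverse_kinematics(position, orientation): joint angles nearest the present ones, or None.
- read_camera(name): name is "scene" or "top" or "wrist"; returns the picture (384x512x3 uint8, red, green, blue); there is no depth.
- camera_params(name): a dict with "K" (3x3 intrinsics, pixels), "camera_from_world" (4x4, takes a point from world to camera coordinates). Camera axes: x right, y down, z forward; pixel columns grow to the right and rows downward; lengths in m; the calibration is good to about 2 mm. A picture is of the moment at which its call begins: read the wrist's pose just before it. camera_params takes no time and is no camera call; for the wrist camera it gives the pose at the moment of the call.
A pose or a line that the arm cannot do raises MotionError and nothing moves.
- sign_off(): hands the job in, once; it reports no verdict.
Trained networks look in the newest picture that a camera, given by its name, has taken for a name from the list of things; names that differ only in an ending like _2 or _b are one class to them, and where a whole thing is asked for, a point or a joint stands for the part that bears it (a point fixed in the world has none). Each returns a list of dicts, best first, with "confidence" (0 to 1); they miss things now and then, are a little off and sometimes report something else, mostly with a low value. They report only what shows in the picture. A call takes as long as a camera call. They do not tell look-alikes from the thing itself.
- look_for(camera, name): "at" ([column, row] in pixels, amid what is visible of it).
- tip_of(camera, name): "at" ([column, row] in pixels: a listed point, or the origin of a listed thing).
Readings, each from a call of its own:
- read_time_s(): time.
- read_qpos(): joint angles.
- read_joint_vel(): joint speeds.
- read_effort(): joint torques, N m.
- read_eef_pos(): TCP position.
- read_tcp_rot(): TCP orientation.
- read_ft_force(): force on the tool from outside, world axes, zero at the start.
- read_ft_torque(): the same for the moment, N m.
- read_finger_gap(): finger opening in m.
Only numpy, scipy, OpenCV 4.12 (cv2) and the standard library are available. Lean on these libraries where they do the work, as an engineer would, in place of code of your own. Each camera call takes 0.05 s, during which the arm holds its last target. There are 200 camera calls.

## Task

Slide the white dish along the bench, without lifting it, until it stands wholly inside the dark ring marked on the bench. Then draw the orange-headed plunger out of the white rack and hold it still in the gripper, steel point lowest and the plunger slanting at about 45 degrees, with its point about 10 cm above the bench over the middle of the dish, so that the point can be inspected against the white; finish while still holding it there, clear of everything else. Leave the other two plungers, the beaker and the jar where they are.

Things in the scene. Friction and masses are not known exactly. Their poses are not given: they have to be found in the camera images.
- dish: White round open dish, loose, 140 to 280 g, 98 mm across at the foot, 104 mm at the rim, 22 mm high, wall 4 mm, floor 5 mm thick; it slides with ordinary friction. Origin at the centre of its underside, z up.
- ring_mark: Near-black ring printed flat on the grey bench (no height): inner diameter 150 mm, outer 162 mm. Origin at its centre on the bench surface.
- rack: White block fixed to the bench, 70 (its x) x 230 (its y) x 70 mm high, with three blind vertical holes of 13 mm diameter, 62 mm deep, in a row at y = -80, 0 and +80 mm in its frame. Each holds one plunger, in any order. Origin at the centre of its underside.
- plunger: To be drawn; loose, 85 to 140 g. Round orange head 20 mm across, 55 mm long; below it a steel shaft 10 mm across, coned, 55 mm long to the point. In the rack the head's underside rests on the rack's top, 70 mm above the bench; the shaft is loose in the hole. Origin on the axis at the head's underside; z from point to head (up in the rack). Mass centre about 20 mm above the origin, in the head.
- plunger_tip (a point): The steel point of the orange-headed plunger, on its axis 55 mm below plunger's origin.
- blue_plunger: Bystander: plunger of the same shape with a blue head, standing in the rack. Origin at the head's underside.
- black_plunger: Bystander: plunger of the same shape with a black head, standing in the rack. Origin at the head's underside.
- beaker: Bystander: loose glass beaker, 76 mm across, 100 mm high, beyond the dish. Origin at the centre of its underside.
- jar: Bystander: loose closed amber jar with a white cap, 60 mm across, 80 mm high, beyond the ring. Origin at the centre of its underside.
Things that resemble listed ones, but are neither listed nor needed, are in the scene too. Several things have the shape of the dish; the one meant has the colours described above.

How it is judged:
By the outcome, as a careful person would: the job done as asked, in the order asked, and still so for the second after the job is handed in, while the arm keeps its last pose, push and grip.
It also fails if it takes over 59 s, if anything falls off the work surface, if the arm or the gripper's body presses on something with over 40 N, if the wrist force passes 120 N, or if a joint passes its speed limit or range.

## Working session

There is one attempt and no reset: what is moved stays moved. The work goes in short steps, each a Python script; the robot and the scene stay as the last script left them, time stands still between calls to the robot, and variables do not carry over. Pictures are saved under pics/ and viewed, about 8 in all and at most 12, crops included, and the job is handed in when it is done.

```bash
ls; mkdir -p pics; cat > h.py <<'E'
import numpy as np, cv2
from bench import *
def ray(cam,px):
    p=camera_params(cam);K=np.array(p["K"]);T=np.array(p["camera_from_world"])
    R,t=T[:3,:3],T[:3,3]
    d=R.T@np.linalg.solve(K,[px[0],px[1],1.]);return -R.T@t,d/np.linalg.norm(d)
def onz(cam,px,z):
    o,d=ray(cam,px);return o+d*(z-o[2])/d[2]
def tri(rs):
    A=np.zeros((3,3));b=np.zeros(3)
    for o,d in rs:
        P=np.eye(3)-np.outer(d,d);A+=P;b+=P@o
    x=np.linalg.solve(A,b);return x,[np.linalg.norm((np.eye(3)-np.outer(d,d))@(x-o)) for o,d in rs]
def proj(cam,X):
    p=camera_params(cam);T=np.array(p["camera_from_world"]);c=T[:3,:3]@X+T[:3,3];q=np.array(p["K"])@c;return q[:2]/q[2]
def save(cam,f):
    im=read_camera(cam)[:,:,::-1].copy();cv2.imwrite("pics/"+f,im);return im
E
python3 - <<'E'
from h import *
np.set_printoptions(precision=3,suppress=True)
print(read_time_s())
a=save("scene","s0.png");b=save("top","t0.png")
cv2.imwrite("pics/st0.png",np.vstack([cv2.resize(a,(400,300)),cv2.resize(b,(400,300))]))
for n in ["dish","ring_mark","rack","plunger","blue_plunger","black_plunger","beaker","jar"]:
    for c in ["scene","top"]:
        for r in tip_of(c,n)[:4]: print(n,c,np.array(r["at"]),round(r["confidence"],2),onz(c,r["at"],0.07 if 'plunger' in n else 0))
for c in ["scene","top"]: print(c,ray(c,[256,192]))
print(read_tcp_rot(),read_eef_pos(),read_time_s())
E
```

```text
pics
0.0
dish scene [207.5 171.4] 0.87 [ 0.531 -0.284  0.   ]
dish scene [189.1 147.3] 0.82 [ 0.506 -0.428  0.   ]
dish scene [253.2 152.7] 0.67 [ 0.366 -0.292  0.   ]
dish top [337.8 225.7] 0.95 [ 0.539 -0.287  0.   ]
dish top [332. 285.] 0.83 [ 0.39  -0.278  0.   ]
dish top [395.7 242.9] 0.55 [ 0.507 -0.435  0.   ]
ring_mark top [235.8 142.8] 0.18 [ 0.739 -0.006  0.   ]
rack scene [301.5 290.9] 0.58 [0.608 0.186 0.   ]
rack scene [206.2 167.2] 0.56 [ 0.523 -0.304  0.   ]
rack top [156.2 181.9] 0.96 [0.614 0.191 0.   ]
plunger scene [326.2 300.9] 0.82 [0.634 0.268 0.07 ]
plunger top [116.6 166.9] 0.69 [0.627 0.273 0.07 ]
plunger top [180.1 190.1] 0.3 [0.582 0.111 0.07 ]
blue_plunger scene [290.7 241.1] 0.53 [0.585 0.119 0.07 ]
blue_plunger top [181.5 189.4] 0.63 [0.584 0.108 0.07 ]
black_plunger scene [304.3 264.9] 0.68 [0.607 0.184 0.07 ]
black_plunger top [154.3 178.5] 0.49 [0.606 0.177 0.07 ]
beaker scene [152.4 210.7] 0.85 [ 0.734 -0.212  0.   ]
beaker scene [209.8 171.3] 0.36 [ 0.526 -0.28   0.   ]
beaker top [315.  149.3] 0.7 [ 0.739 -0.219  0.   ]
jar scene [196.9 258.4] 0.81 [ 0.729 -0.01   0.   ]
jar top [234.9 142.7] 0.92 [ 0.739 -0.004  0.   ]
jar top [317.9 151.8] 0.66 [ 0.732 -0.227  0.   ]
scene (array([1.033, 0.561, 0.643]), array([-0.506, -0.631, -0.588]))
top (array([ 0.392, -0.078,  0.963]), array([ 0.219,  0.007, -0.976]))
[ 0.991  0.136 -0.     0.   ] [ 0.175 -0.626  0.25 ] 0.9
```

View pics/s0.png

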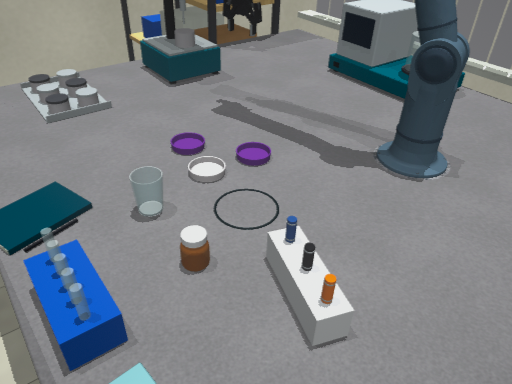

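View pics/t0.png

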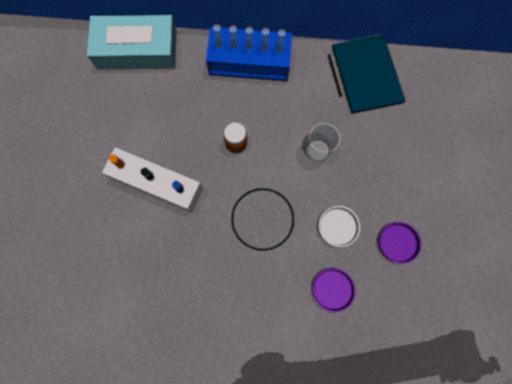

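The scene view shows a white dish at (207,170) and purple dishes at (188,144) and (253,153). The ring is at (247,208), and the rack holds blue (291,229), black (308,256) and orange (328,289). Three things share the dish shape: in the top view, white (338,227), purple (400,243) and purple (333,290). Only the one at (338,227) is white. Next I measure it from both views and confirm with an enlarged crop.

```bash
cat > m.py <<'E'
from h import *
np.set_printoptions(precision=4,suppress=True)
def big(m):
    n,l,s,c=cv2.connectedComponentsWithStats(m.astype(np.uint8));i=1+np.argmax(s[1:,4]);return l==i,c[i]
def orange(im):
    h=cv2.cvtColor(im,cv2.COLOR_BGR2HSV);return (h[...,0]>4)&(h[...,0]<20)&(h[...,1]>190)&(h[...,2]>120)
def circ(cam,pix,z): # circle fit on plane z
    P=np.array([onz(cam,p,z)[:2] for p in pix]);s=np.linalg.lstsq(np.c_[2*P,np.ones(len(P))],(P**2).sum(1),rcond=None)[0]
    return s[:2],np.sqrt(s[2]+s[:2]@s[:2])
def box(m,x0,y0,x1,y1):
    o=np.zeros_like(m);o[y0:y1,x0:x1]=m[y0:y1,x0:x1];return o
def ringfit(im,cam,b):
    m=box(im.max(2)<60,*b);m,_=big(m);y,x=np.nonzero(m);return circ(cam,np.c_[x,y],0)
def dishfit(im,cam,b,z=.022):
    g=cv2.cvtColor(im,cv2.COLOR_BGR2HSV);m=box((g[...,2]>125)&(g[...,1]<60),*b);m,_=big(m)
    c=cv2.convexHull(np.argwhere(m)[:,::-1].astype(np.int32))[:,0];return circ(cam,c,z)
E
python3 - <<'E'
from m import *
a=cv2.imread("pics/s0.png");b=cv2.imread("pics/t0.png")
print("ring",ringfit(a,"scene",(205,180,290,235)),ringfit(b,"top",(225,180,300,255)))
print("dish",dishfit(a,"scene",(184,154,230,185)),dishfit(b,"top",(312,202,365,252)))
ma,ca=big(box(orange(a),300,260,350,320));mb,cb=big(box(orange(b),100,145,135,175))
print("orange blob",ca,cb,ma.sum(),mb.sum(),tri([ray("scene",ca),ray("top",cb)]))
for n,s,t in [("orange",[326.2,300.9],[116.6,166.9]),("blue",[290.7,241.1],[181.5,189.4]),("black",[304.3,264.9],[154.3,178.5]),("dish",[207.5,171.4],[337.8,225.7]),("rack",[301.5,290.9],[156.2,181.9])]:
    print(n,tri([ray("scene",s),ray("top",t)]))
big_=lambda i,x0,y0,x1,y1:cv2.resize(i[y0:y1,x0:x1],(380,380),interpolation=cv2.INTER_CUBIC)
cv2.imwrite("pics/c0.png",np.hstack([big_(b,300,190,400,290),big_(a,270,220,360,310)]))
E
```

```text
ring (array([ 0.5396, -0.0905]), np.float64(0.07791497803195382)) (array([ 0.5409, -0.093 ]), np.float64(0.07806003248414725))
dish (array([ 0.5398, -0.2647]), np.float64(0.09264347832318474)) (array([ 0.5361, -0.2865]), np.float64(0.05317970512038058))
orange blob [330.3158 278.3158] [113.4146 158.4634] 76 41 (array([0.6319, 0.2645, 0.1215]), [np.float64(0.001177533228650322), np.float64(0.0011775332286503468)])
orange (array([0.63  , 0.2705, 0.0684]), [np.float64(0.004362012142539211), np.float64(0.004362012142539295)])
blue (array([0.5828, 0.1121, 0.0642]), [np.float64(0.003716503835850475), np.float64(0.0037165038358502743)])
black (array([0.6054, 0.1798, 0.066 ]), [np.float64(0.0016547133809384487), np.float64(0.001654713380938506)])
dish (array([ 0.5354, -0.2837,  0.0025]), [np.float64(0.003651193932579343), np.float64(0.0036511939325794677)])
rack (array([0.612 , 0.1897, 0.006 ]), [np.float64(0.00023849515366841827), np.float64(0.00023849515366842008)])
```

View pics/c0.png

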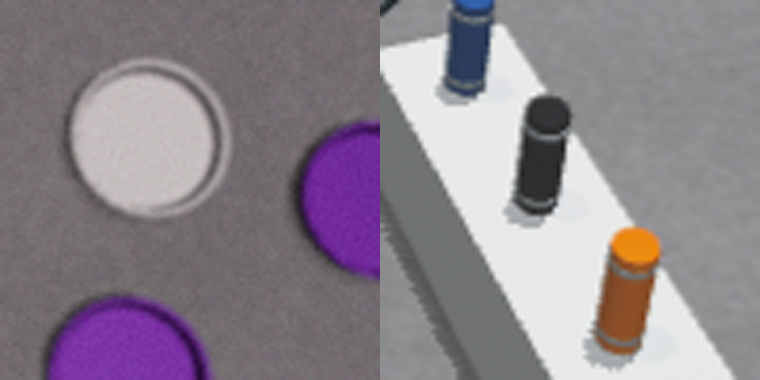

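The crop confirms it: the dish on the left is the white one and its neighbours are purple, and the orange head is at the near end of the rack. The measurements hold up:
- **Ring:** radius 78 mm, as specified.
- **Dish:** rim radius 53 mm in the top view. The scene fit leaked into neighbouring pixels, so I rejected it. The network's triangulation agrees with the top view to within 3 mm.
- **Orange plunger:** origin at z = 0.068, head top about 0.12.

I'll drag the dish with closed fingers placed inside it, pulling on its front wall, which keeps it stable.

```bash
python3 - <<'E'
from m import *
from scipy.spatial.transform import Rotation as R
d=np.array([.536,-.286]);r=np.array([.540,-.092]);u=(r-d)/np.linalg.norm(r-d)
th=np.arctan2(u[1],u[0])-np.pi/2  # jaw axis along world x (across travel)
qs=[(R.from_euler('z',th+k)*R.from_euler('x',np.pi)).as_quat() for k in (np.pi/2,-np.pi/2)]
best=None
for q in qs:
    j=inverse_kinematics([*d,.12],q); j2=inverse_kinematics([*r,.03],q)
    print(q,j,j2)
    if j is not None and j2 is not None and (best is None or abs(j[6])<best[0]): best=(abs(j[6]),q)
q=best[1]
move_gripper(0.0,40)
move_ptp([*d,.12],q)
movel([*d,.05],speed=.15); f0=np.array(read_ft_force())
movel([*d,.029],speed=.05); print("down",np.array(read_ft_force())-f0,read_eef_pos())
e=r+u*.0326
movel([*e,.029],speed=.07); print("dragged",np.array(read_ft_force())-f0,read_eef_pos())
b=e-u*.012
movel([*b,.029],speed=.05); movel([*b,.16],speed=.15)
move_ptp([.56,.02,.30],q)
im=save("top","t1.png");s=save("scene","s1.png");print(tip_of("top","dish")[:3])
print("dish",dishfit(im,"top",(225,180,310,260)),"ring",r,read_time_s())
for x in tip_of("scene","dish")[:3]: print(x,onz("scene",x["at"],0))
cv2.imwrite("pics/c1.png",np.hstack([cv2.resize(im[160:280,200:340],(390,334)),cv2.resize(s[140:260,170:310],(390,334))]))
E
```

```text
[0.7144 0.6998 0.     0.    ] [ 0.7527  0.4836 -0.4101  1.7872  0.2354  0.919   0.2202] [ 0.5168  0.5523 -0.5021  1.9602  0.3907  0.7248 -0.2401]
[ 0.6998 -0.7144 -0.      0.    ] [ 0.3529  0.4474  0.0852  1.8081 -0.0475  0.888  -2.7024] [-0.8672  1.1756  1.3601  2.0206 -1.2875  1.2226 -2.1013]
down [ 0.3317 -1.0577  0.6572] [ 0.5358 -0.2858  0.0286]
dragged [-1.2076 -0.3406 -0.8109] [ 0.5407 -0.0596  0.029 ]
[{'at': [265.1, 218.6], 'confidence': 0.8}, {'at': [398.2, 243.5], 'confidence': 0.8}, {'at': [331.4, 286.3], 'confidence': 0.66}]
dish (array([ 0.5552, -0.1237]), np.float64(0.13006008004800956)) ring [ 0.54  -0.092] 10.375
{'at': [190.5, 147.5], 'confidence': 0.81} [ 0.5035 -0.4246  0.    ]
{'at': [255.7, 151.5], 'confidence': 0.67} [ 0.3551 -0.2934  0.    ]
{'at': [244.9, 202.7], 'confidence': 0.59} [ 0.5306 -0.1085  0.    ]
```

View pics/c1.png

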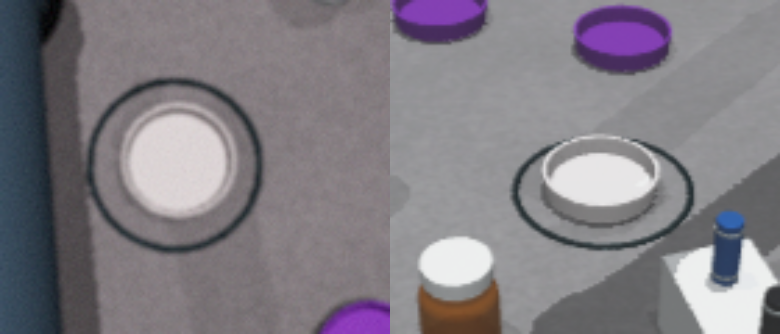

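The dish stands wholly inside the ring: in the crop its rim centre is at (179,160) and the ring centre at (175,165), with a clear margin all round. Next is the plunger. I'll refine its position with the wrist camera from two places, and check reach for the 45° hold.

```bash
python3 - <<'E'
from m import *
from scipy.spatial.transform import Rotation as R
D=onz("top",[264.2,217.4],.022)[:2];print("dish",D)
p=np.array([.632,.267]);row=np.array([.048,.155]);row/=np.linalg.norm(row)
a=np.arctan2(row[1],row[0]) # jaw axis perpendicular to row -> a-90 ; tool x along row
for k in (0,np.pi):
    q=(R.from_euler('z',a+k)*R.from_euler('x',np.pi)).as_quat();j=inverse_kinematics([*p,.22],q);print(k,j)
    if j is not None and (k==0 or abs(j[6])<abs(J[6])): J,Q=j,q
move_gripper(.06,40)
move_ptp([*(p-[0.02,0.03]),.24],Q)
def look(i):
    im=save("wrist",f"w{i}.png");out=[]
    m=orange(im)
    if m.sum(): mm,c=big(m);print("blob",c,mm.sum())
    for n in ("plunger","rack","blue_plunger","black_plunger"):
        for x in tip_of("wrist",n)[:2]: print(n,x,onz("wrist",x["at"],.07)[:2])
    x=tip_of("wrist","plunger");return ray("wrist",x[0]["at"]) if x else None
r1=look(1);move_ptp([*(p+[-0.04,-0.09]),.24],Q);r2=look(2)
if r1 and r2: print(tri([r1,r2]))
# final candidates
for ph in range(0,360,30):
    h=np.array([np.cos(np.radians(ph)),np.sin(np.radians(ph)),0])
    z=(h+[0,0,-1])/2**.5; tip=np.array([*D,.10]); T=tip-z*.083
    for s in range(0,360,45):
        y=np.cross(z,[0,0,1.]);y/=np.linalg.norm(y);x=np.cross(y,z)
        Rf=R.from_matrix(np.c_[x,y,z])*R.from_euler('z',s,degrees=True)
        j=inverse_kinematics(T,Rf.as_quat())
        if j is not None: print(ph,s,np.round(j,2))
print(read_time_s())
w=[cv2.imread(f"pics/w{i}.png") for i in(1,2)];cv2.imwrite("pics/w.png",np.hstack([cv2.resize(i,(400,300)) for i in w]))
E
```

```text
dish [ 0.5405 -0.0971]
0 [-0.0284  0.5505 -0.6031  1.5037  0.3255  1.1888 -0.9845]
3.141592653589793 [ 0.2062  0.6891 -0.9925  1.4918  0.5891  1.2812  1.9902]
blob [275.6157 155.6135] 458
plunger {'at': [276.2, 144.1], 'confidence': 0.92} [0.6352 0.2647]
rack {'at': [266.0, 199.6], 'confidence': 0.92} [0.6098 0.2152]
blue_plunger {'at': [267.9, 291.2], 'confidence': 0.64} [0.5801 0.1135]
black_plunger {'at': [271.0, 222.4], 'confidence': 0.68} [0.607  0.1913]
blob [279.1826  62.9644] 449
plunger {'at': [276.5, 71.5], 'confidence': 0.63} [0.6318 0.2693]
rack {'at': [267.7, 147.6], 'confidence': 0.64} [0.605 0.209]
rack {'at': [409.7, 262.6], 'confidence': 0.38} [0.7134 0.0479]
blue_plunger {'at': [274.7, 237.8], 'confidence': 0.74} [0.5849 0.1181]
black_plunger {'at': [276.2, 159.7], 'confidence': 0.82} [0.6092 0.1961]
(array([0.6325, 0.2693, 0.0851]), [np.float64(0.002127309344952646), np.float64(0.00212730934495279)])
30 0 [ 0.82  0.19 -0.28  2.33 -1.3   0.65  0.6 ]
30 45 [ 0.88  0.19 -0.34  2.33 -1.29  0.64 -0.19]
30 90 [ 1.    0.2  -0.47  2.32 -1.26  0.61 -0.99]
30 135 [ 0.91  0.1
[... 3492 characters left out ...]
 1.96  0.03  0.95 -2.57]
300 0 [ 0.66  0.59 -1.24  2.21  1.42  1.4   2.31]
300 45 [ 0.66  0.59 -1.24  2.21  1.42  1.4   1.52]
300 90 [ 0.29  0.35 -0.79  2.22  1.25  1.12  0.78]
300 135 [ 0.16  0.31 -0.64  2.22  1.21  1.07  0.01]
300 180 [ 0.03  0.28 -0.49  2.23  1.17  1.03 -0.76]
300 225 [-0.04  0.27 -0.42  2.23  1.16  1.02 -1.54]
300 270 [ 0.07  0.29 -0.54  2.23  1.18  1.05 -2.34]
300 315 [-1.44  0.52  1.18  2.29  0.57  0.56 -2.67]
330 90 [ 0.49  0.08 -0.75  2.48  1.62  0.57  0.94]
330 135 [ 0.36  0.07 -0.62  2.48  1.61  0.56  0.15]
330 180 [ 0.28  0.06 -0.54  2.48  1.61  0.55 -0.63]
330 225 [ 0.31  0.06 -0.57  2.48  1.61  0.55 -1.42]
330 270 [ 0.53  0.08 -0.79  2.47  1.62  0.57 -2.2 ]
12.9
```

View pics/w.png

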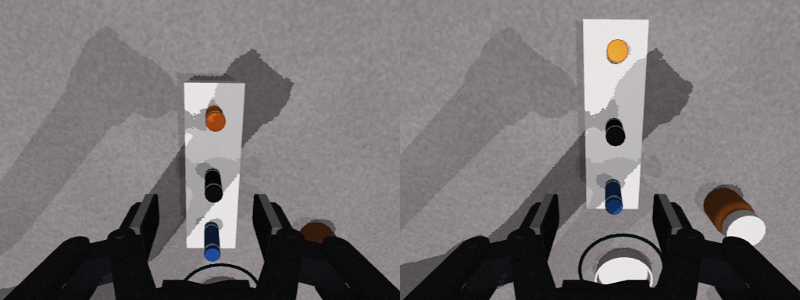

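The wrist views show the orange head alone at the far end of the rack, at (217,118) and then (617,51), with the jaws square across the rack. The wrist two-view height of 0.085 m is off by about 15 mm because of the short baseline. The scene and top pair gave 0.068 m, which matches the 70 mm expected. I'll refine above the head, then grasp and lift.

```bash
python3 - <<'E'
from m import *
from scipy.spatial.transform import Rotation as R
Q=np.array(read_tcp_rot())
print("top-face:",onz("wrist",[279.2,63],.125),onz("top",[113.4,158.5],.123),onz("scene",[330.3,278.3],.123))
c=onz("wrist",[279.2,63],.125)[:2]; c=(c+onz("top",[113.4,158.5],.123)[:2]+onz("scene",[330.3,278.3],.123)[:2])/3
print("use",c, "tip-based [.632 .268]")
move_ptp([*c,.20],Q)
im=save("wrist","w3.png");m,b=big(orange(im)|((im[...,2]>200)&(im[...,0]<90)));print("blob",b,m.sum())
ys,xs=np.nonzero(m);print(xs.min(),xs.max(),ys.min(),ys.max(),"proj expected top/bottom of head",proj("wrist",np.array([*c,.125])),proj("wrist",np.array([*c,.07])),onz("wrist",[b[0],(ys.min()+ys.max())/2],.0975))
print("gap",read_finger_gap(),read_time_s())
cv2.imwrite("pics/w3b.png",im)
E
```

```text
top-face: [0.6317 0.2729 0.125 ] [0.6322 0.263  0.123 ] [0.6322 0.266  0.123 ]
use [0.632  0.2673] tip-based [.632 .268]
blob [266.4544 222.708 ] 548
253 280 211 235 proj expected top/bottom of head [264.4702 219.9651] [264.2718 194.8614] [0.6295 0.2534 0.0975]
gap 0.060029830972172245 13.4583
```

View pics/w3.png

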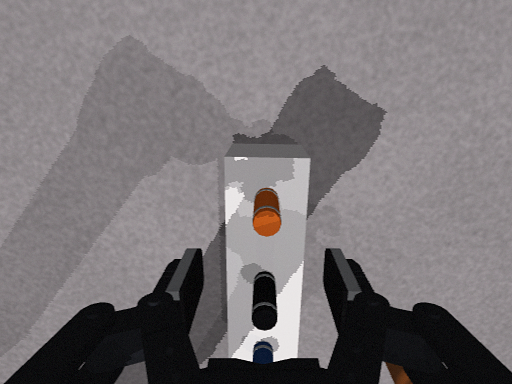

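In the wrist picture the orange head top is at (266,223) against an expected (264,220), which is within about 2 mm. I'll correct by that pixel offset and grasp.

```bash
python3 - <<'E'
from m import *
Q=np.array(read_tcp_rot());c=np.array([.632,.2673])
n=onz("wrist",[266.5,222.5],.125)[:2];print("corr",n-c)
c=c+.7*(n-c); f0=np.array(read_ft_force())
movel([*c,.15],speed=.12);movel([*c,.098],speed=.06);print("down",np.array(read_ft_force())-f0)
move_gripper(0.0,60);print("gap",read_finger_gap(),np.array(read_ft_force())-f0,read_eef_pos())
movel([*c,.16],speed=.06);print("gap",read_finger_gap(),np.array(read_ft_force())-f0)
movel([*c,.30],speed=.15);print("gap",read_finger_gap(),np.array(read_ft_force())-f0,read_time_s())
im=save("scene","s2.png");t=save("top","t2.png");w=save("wrist","w4.png")
for k in("plunger_tip","plunger"):
    S=tip_of("scene",k)[:1];T=tip_of("top",k)[:1];print(k,S,T)
    if S and T: print(tri([ray("scene",S[0]["at"]),ray("top",T[0]["at"])]))
print("eef",read_eef_pos())
cv2.imwrite("pics/c2.png",np.hstack([cv2.resize(im[120:330,230:440],(400,400)),cv2.resize(w,(400,400))]))
E
```

```text
corr [ 0.0008 -0.0022]
down [-0.9562 -1.204  -1.3697]
gap 0.018464856414043537 [-1.4504  0.1613  1.326 ] [0.6329 0.266  0.0986]
gap 0.018550339819800553 [ 0.2771  0.7171 -2.6207]
gap 0.01870013000002386 [-0.4961 -0.883  -2.2032] 17.7583
plunger_tip [{'at': [340.3, 234.6], 'confidence': 0.56}] [{'at': [96.9, 145.1], 'confidence': 0.49}]
(array([0.6298, 0.2647, 0.2174]), [np.float64(0.0017828664738911194), np.float64(0.001782866473891266)])
plunger [{'at': [344.2, 209.8], 'confidence': 0.89}] [{'at': [83.4, 135.3], 'confidence': 0.81}]
(array([0.6325, 0.2682, 0.2691]), [np.float64(0.0009736043866163255), np.float64(0.0009736043866163369)])
eef [0.6324 0.2657 0.2993]
```

View pics/c2.png

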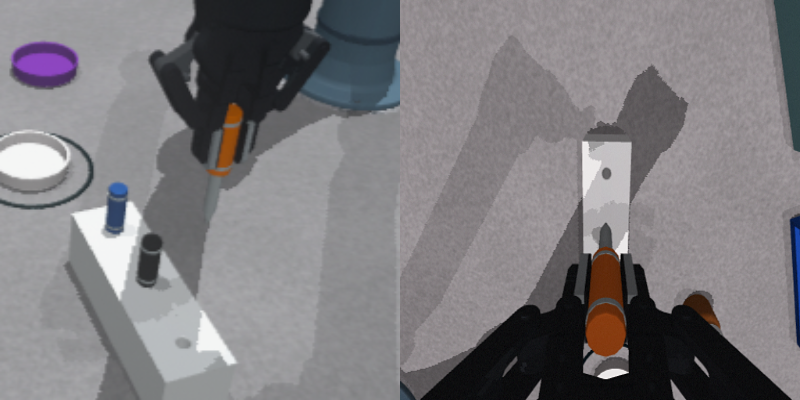

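The plunger is drawn out and held straight: its point measures z = 0.217, 82 mm below the TCP. Blue and black are still in the rack and the orange hole is empty. Now the 45° hold over the dish.

```bash
python3 - <<'E'
from m import *
from scipy.spatial.transform import Rotation as R
D=np.array([.5405,-.0971]);ph=np.radians(80)
z=np.array([np.cos(ph),np.sin(ph),-1])/2**.5
y=np.cross(z,[0,0,1.]);y/=np.linalg.norm(y);x=np.cross(y,z)
q=(R.from_matrix(np.c_[x,y,z])*R.from_euler('z',90,degrees=True)).as_quat()
T=np.array([*D,.10])-z*.0825
Qd=read_tcp_rot()
movel([.56,.08,.32],speed=.15)
print("j",inverse_kinematics(T+[0,0,.13],q))
move_ptp(T+[0,0,.13],q);movel(T,speed=.08);pause(.5)
print(read_eef_pos(),T,"gap",read_finger_gap(),read_time_s(),np.abs(read_joint_vel()).max())
im=save("scene","s3.png");t=save("top","t3.png")
for k in("plunger_tip","plunger"):
    S=tip_of("scene",k)[:1];U=tip_of("top",k)[:1];print(k,S,U)
    if S and U: print(tri([ray("scene",S[0]["at"]),ray("top",U[0]["at"])]))
for n in("dish","beaker","jar","blue_plunger","black_plunger"):
  for c in("scene","top"):
    for d in tip_of(c,n)[:1]: print(n,c,d,onz(c,d["at"],.07 if 'pl' in n else 0))
print("expected tip px",proj("scene",np.array([*D,.1])),proj("top",np.array([*D,.1])))
cv2.imwrite("pics/c3.png",np.hstack([cv2.resize(im[80:290,130:340],(400,400)),cv2.resize(t[100:310,150:360],(400,400))]))
E
```

```text
j [ 0.8144  0.3844 -0.2985  1.7212 -0.6281  1.4024 -1.0033]
[ 0.5304 -0.1546  0.1583] [ 0.5304 -0.1546  0.1583] gap 0.018621723472002888 22.8083 0.002071002750435676
plunger_tip [{'at': [244.7, 172.9], 'confidence': 0.7}] [{'at': [263.3, 213.9], 'confidence': 0.46}]
(array([ 0.5388, -0.0951,  0.0994]), [np.float64(0.0033437584362408248), np.float64(0.0033437584362409106)])
plunger [{'at': [240.8, 149.2], 'confidence': 0.58}] [{'at': [281.6, 214.6], 'confidence': 0.64}]
(array([ 0.5299, -0.1314,  0.144 ]), [np.float64(0.0010925160008843353), np.float64(0.0010925160008844758)])
dish scene {'at': [190.1, 144.1], 'confidence': 0.91} [ 0.4941 -0.4432  0.    ]
dish top {'at': [330.2, 287.0], 'confidence': 0.89} [ 0.3847 -0.2736  0.    ]
beaker scene {'at': [151.0, 209.8], 'confidence': 0.91} [ 0.735  -0.2173  0.    ]
beaker top {'at': [316.3, 149.8], 'confidence': 0.62} [ 0.7376 -0.2221 -0.    ]
jar scene {'at': [195.6, 260.2], 'confidence': 0.72} [ 0.7344 -0.0072  0.    ]
blue_plunger scene {'at': [289.3, 242.2], 'confidence': 0.52} [0.5891 0.12   0.07  ]
blue_plunger top {'at': [181.7, 188.8], 'confidence': 0.46} [0.5857 0.1079 0.07  ]
black_plunger scene {'at': [304.5, 266.4], 'confidence': 0.76} [0.6095 0.1867 0.07  ]
black_plunger top {'at': [153.9, 179.3], 'confidence': 0.52} [0.6035 0.1781 0.07  ]
expected tip px [245.0265 172.7978] [265.2743 212.2143]
```

View pics/c3.png

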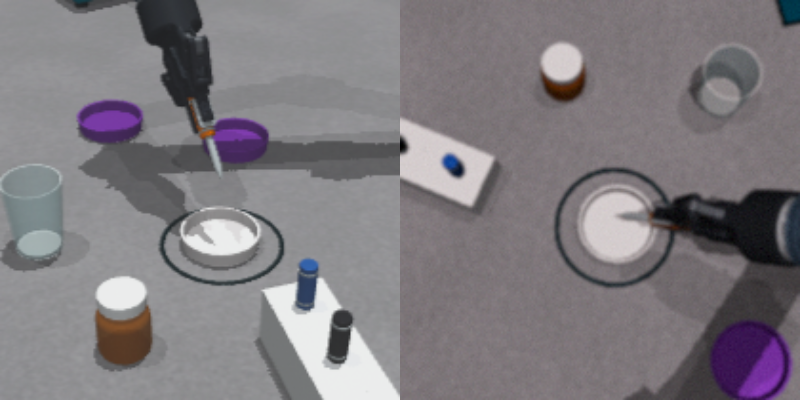

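The tip measures (0.539, -0.095, 0.099), over the dish middle. The measured axis from tip to origin is (-9, -36, 45) mm, or about 40° from vertical by noisy pixels; the tool itself is set to 45°. The dish is inside the ring and the bystanders are unmoved.

```bash
python3 -c "
from bench import *
print(read_finger_gap(),read_eef_pos(),read_time_s());sign_off()"
```

```text
0.01894456978386998 [ 0.53036705 -0.15453749  0.15832773] 23.6083
the job is handed in; nothing more can be done
```

The job is handed in at 23.6 s. The white dish is inside the ring, and the orange plunger is held slanting over it with its point about 10 cm up.

- **Dish:** I slid it into the ring by pulling on its front wall with closed fingers, without lifting it. It stands wholly inside, about 5 mm off the ring's centre. The last pictures show it clear of the ring all round.
- **Plunger:** Its point measured (0.539, -0.095, 0.099) from two views, about 3 mm from the target above the middle of the dish. The grip was firm, with the finger gap at about 19 mm on the 20 mm head, and the arm was still.
- **Others:** The blue and black plungers, the beaker and the jar measured where they started, to within the detection noise of a few mm. The purple look-alike dishes were not touched.

**Checks that disagreed or failed:**
- The plunger's slant came out near 40° from the pixel measurements, while the tool was set to 45°. I put that down to pixel noise.
- The wrist-camera height of the plunger was about 15 mm off, so I used the scene and top views instead.
- The first automatic outline fit of the dish in the scene view leaked into its surroundings. So did the top-view fit after the slide, so I took the dish's final centre from the enlarged crop.
- In the last look, the detector's best match for the dish was a purple one in both views, and it did not find the jar in the top view. I checked both by eye in the picture.

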